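Hang the loaded tool caddy on its two hooks and lock it

ROBOT

A 6-joint arm with a two-finger parallel gripper is mounted at the origin on the work surface; the furniture and walls round the work are solid. World frame = base frame: x ahead of the robot, y to its left, z up, the work surface at z = 0. Lengths are in mm, angles in degrees, forces in N, time in s.
With the tool pointing down it reaches from about 300 to 850 mm from the base axis. Payload 4.2 kg.
Tool frame: the origin (TCP) lies on the centre line of the jaws, within the pads' length; the fingertips stand 14 mm ahead of it and the grasp point (between the pads) lies 5 mm behind it; z points along the fingers, y is the line along which they close (so a half turn about z gives the same grasp; the last joint's range is limited). The gripper opens to 91 mm and grips with 3 to 60 N. Pads are 32 mm wide; open, the fingers measure 118 mm over their backs; the gripper's body (76 mm by 178 mm) begins 60 mm behind the grasp point.
Start: joints at [69.786, 18.312, 89.639, -0, 72.044, -1.146], TCP at [187.849, 543.465, 227.976] pointing down, gripper open.
Joint ranges: [-177.97, 177.97], [-48.28, 115.42], [12.27, 149.76], [-77.06, 257.06], [2.81, 150.46], [-146.56, 146.56]. Speed limits (degrees/s): [147.25, 147.25, 180, 180, 180, 180].

INTERFACE

Orientations are given as [roll, pitch, yaw] about the fixed x, y, z axes, in that order (R = Rz(yaw) Ry(pitch) Rx(roll)).
In Python, from workcell import env gives the robot as it stands.
- The arm moves only by the tool arm_command, never from a script. Its argument "motion" is a list of rows, each an object with "offset": the shift along the tool's x, y, z in m, a list of three; "spin": the turn about the tool's z in rad. In form: [{"offset": [tx, ty, tz], "spin": spin}, ...]. A call has 1 to 5 rows; each row shifts and turns the commanded pose from where the row before left it, along the tool's axes as they then stand; what a row does not reach is not made up. A row lasts 1/8 s, in which the tool goes at most 62.5 mm and 10.7 degrees, less where a joint would pass 70% of its speed; a pose out of reach is approached as far as the arm can. A call with a gripper value outside its range is refused whole. "jaw" is the finger opening in m, from 0 to 0.0912, set as the call begins (left out, the last holds). The fingers move at their own pace and stop on an object; "newtons" is the grip in N (left out, the last holds). Time passes only in rows, so rows that do not move let the fingers close. It gives the time, the measured TCP pose, the force, the opening and the grip force at its end, in the units of the state.
- env.state(): the state, without advancing time (a new reading comes with each control period).
- env.grab_frame(name): name is "side" or "top" or "wrist"; returns (picture, depth): 480x640x3 uint8, blue, green, red; 480x640 float32, mm along the optical axis (not along the pixel's ray), 0 where there is no reading.
- env.camera_model(name): a dict with "fx", "fy", "cx", "cy" (pixels), "k1" (the pictures are not rectified: a ray, as slopes to the right and down, at radius r is drawn at 1 + k1 r^2 times it, then the intrinsics apply), "eye" and "rotation" of the camera in the world; the wrist camera has in their place "hand_eye" (4x4, takes a point from camera to tool coordinates, whose origin is the TCP and whose axes are the flange's). Camera axes: x right, y down, z forward; pixel columns grow to the right and rows downward; lengths in mm; the calibration is good to about 2 mm. A picture is of the moment at which its call begins: read the wrist's pose just before it. camera_model takes no time and is no camera call.
- env.job_done(): hands the job in; it is judged then, once.
Trained networks look in the newest picture that a camera, given by its name, has taken for a name from the list of things; names that differ only in an ending like _2 or _b are one class to them, and where a whole thing is asked for, a point or a joint stands for the part that bears it (a point fixed in the world has none). Each returns a list of dicts, best first, with "score" (0 to 1); they miss things now and then, are a little off and sometimes report something else, mostly with a low value. They report only what shows in the picture. A call takes as long as a camera call. They do not tell look-alikes from the thing itself.
- env.boxes_of(camera, target): "bbox" ([left, top, right, bottom] in pixels, round what is visible of it).
- env.pinpoint(camera, target): "location" ([column, row] in pixels: a listed point, or the origin of a listed thing).
The state is a dict: "time_s": time; "qpos": joint angles; "qvel": joint speeds; "effort": joint torques, N m; "ee_pos": TCP position; "ee_rot": TCP orientation; "force": force on the tool from outside, world axes, zero at the start; "torque": the same for the moment, N m; "gripper_width": finger opening in mm; "gripper_force": force on a finger pad.
Only numpy, scipy, OpenCV 4.12 (cv2) and the standard library are available. Lean on these libraries where they do the work, as an engineer would, in place of code of your own. Each camera call takes 0.05 s, during which the arm holds its last target. There are 200 camera calls.

TASK

Hang the loaded plywood tool caddy on the stand: pass both hooks through the two slots of its back board at once, lower it fully home, and let go only when it sits on both hooks. Then turn the steel keeper on the rail fully across above the back board so that the caddy cannot be lifted off (if the keeper is in the way at first, turn it aside before hanging). Keep the two blocks in the caddy's tray, and leave the other things on the bench where they are.

Things in the scene. Friction and masses are not known exactly. Their poses are not given: they have to be found in the camera images.
- stand: Wooden stand screwed to the bench, 424 mm wide: two posts 220 mm tall on flat feet (22 mm high, x -75 to +130 mm, at y = +-192 mm), a top rail (x -15 to +15 mm, top 218 mm up) and a lower rail with two rubber bumpers 6 mm proud (82 mm up). Origin under its middle on the bench; x away from the robot, y left along the rails. Slightly turned. Nothing on it is above 267 mm.
- hook_left (a point): Left steel hook, y = +110 mm of the stand: 8 mm rod that leaves the rail level toward the robot (-x), then turns up. Point: on top of the level part at mid seat, x = -31 mm, 200 mm above the bench. The board hangs here; free space 6 mm ahead, 13 mm behind (bumpers: 10 mm). The upturned end leans forward: its top is 16 mm above, its foremost point 22 mm ahead of this point.
- hook_right (a point): Right steel hook, the same form, at y = -110 mm of the stand
- keeper (a joint): Angle of the flat steel turn-button on the rail, rad; upright pivot at x = 0, y = +60 mm of the stand. 0: across, pointing to -x over the top edge of a hung board (locked). Grows counter-clockwise from above to 1.57: along the rail toward its middle (-y), clear (stops 0 and 1.6). Below about 1.3 it blocks hanging. Stays where left; about 1 N at its pin moves it.
- keeper_pin (a point): Top centre of the keeper's upright round thumb pin: 12 mm thick, 34 mm tall above the flat bar, 50 mm from the pivot, top 267 mm above the bench; turns with the keeper. The bar is 16 mm wide, lies 226 to 233 mm above the bench and reaches 68 mm from the pivot. Pinch the pin and lead it round, or push it.
- caddy: Loose plywood tool caddy, 320 mm wide (y), 112 mm deep (x -55 to +57 mm), about 0.55 kg loaded, standing flat. Origin under its middle at the underside; x toward its back board (12 mm thick, x +45 to +57, 160 mm tall), y to its left. Tray floor 8 mm thick, front wall 46 mm, ends 60 mm tall. Centre of mass within 10 mm in x and y of the grip, far below it.
- grip (a point): Middle of the top of the caddy's grip bar, the upper edge of its upright middle board with hand-hole: 175 mm above the underside, x = +10 mm, y = 0 of the caddy. The bar is 15 mm thick (y), 70 mm long (x), 32 mm tall, free on both sides; pinch across the 15 mm from above.
- slot_left (a point): Left slot of the back board (24 mm wide, 36 mm tall, y = +110 mm of the caddy): middle of its upper edge at mid thickness, 138 mm above the underside, x = +51 mm. When hung this edge lies on the left hook's point, the underside then 62 mm above the bench. The board's top edge is 22 mm above this point.
- slot_right (a point): Right slot, the same form, at y = -110 mm of the caddy
- sanding_block: Brown sanding block, 40x70x26 mm, lying loose in the left half of the caddy's tray; origin under its middle
- wood_block_hard: Hardwood block, 50x60x45 mm, lying loose in the right half of the caddy's tray; origin under its middle
- glue_bottle: glue bottle, 55 mm round, 153 mm tall, standing; a bystander, origin under its middle
- wax_pot: lidded round pot, 61 mm across, 60 mm tall; a bystander, origin under its middle
- battery_pack: black tool battery, 53x74x58 mm; a bystander, origin under its middle
- tape_measure: tape measure standing on edge, 43x85x65 mm; a bystander, origin under its middle
Mind the look-alikes: they are no part of the job. Several things have the shape of the sanding_block; the one meant has the colours described above.

How it is judged (in metres and radians):
On the way, in this order (a step that is already met when the one before it is completed fails the run):
1. the caddy sits down on both hooks while the gripper still holds it (horizontal distance between slot_left and hook_left below 0.014 m and z of slot_left in the frame of stand between 0.194 and 0.206 m and horizontal distance between slot_right and hook_right below 0.014 m and z of slot_right in the frame of stand between 0.194 and 0.206 m and contact force between the fingers and caddy above 0.5 N), for 0.2 s.
2. with the caddy on both hooks, the keeper is turned across above its back board (horizontal distance between slot_left and hook_left below 0.014 m and z of slot_left in the frame of stand between 0.194 and 0.206 m and horizontal distance between slot_right and hook_right below 0.014 m and z of slot_right in the frame of stand between 0.194 and 0.206 m and value of joint keeper below 0.15 rad), for 0.2 s.
At the end, for the whole second after the job is handed in: The upper edges of both slots rest on their hooks (each within 14 mm sideways and 6 mm in height of the hook's seat point), the stand carries the caddy, which is at rest, the keeper is within 0.15 rad of fully across, and both blocks are in the tray (all of step 2 and z of sanding_block in the frame of caddy between -0.005 and 0.055 m and x of sanding_block in the frame of caddy between -0.055 and 0.05 m and y of sanding_block in the frame of caddy between -0.155 and 0.155 m and z of wood_block_hard in the frame of caddy between -0.005 and 0.055 m and x of wood_block_hard in the frame of caddy between -0.055 and 0.05 m and y of wood_block_hard in the frame of caddy between -0.155 and 0.155 m and linear speed of caddy below 0.02 m/s and contact force between caddy and stand above 1.5 N); the robot touches nothing.
It fails at once if the glue bottle, wax pot, battery pack or tape measure is shifted more than 30 mm (distance of any of glue_bottle, wax_pot, battery_pack, tape_measure from where it was at the start of the episode above 0.03 m).
It also fails if it takes over 66 s, if anything falls off the work surface, if the arm or the gripper's body presses on something with over 40 N, if the wrist force passes 120 N, or if a joint passes its speed limit or range.

## Working session

There is one attempt and no reset: what is moved stays moved. The work goes in short steps, Python scripts to look and compute and a tool call to move; the robot and the scene stay as the last step left them, time stands still between calls to the robot, and variables do not carry over. Pictures are saved under pics/ and viewed, at most 10 in all, crops included, and the job is handed in when it is done.

Besides the shell and the picture viewer there is one more tool, called after ">>>" in YAML: its name, and indented under it one key for each argument. arm_command: Moves the arm, as the interface text tells. Its arguments: {"type":"object","properties":{"motion":{"type":"array"},"jaw":{"type":"number"},"newtons":{"type":"number"}},"required":["motion"]}

```bash
mkdir -p pics; ls; cat > h.py <<'E'
import numpy as np, cv2
from scipy.spatial.transform import Rotation as R
from workcell import env
def cam(name):
    m=env.camera_model(name)
    if 'hand_eye' in m:
        s=env.state(); T=np.eye(4); T[:3,:3]=R.from_euler('xyz',s['ee_rot'],degrees=True).as_matrix(); T[:3,3]=s['ee_pos']
        T=T@np.array(m['hand_eye']); return m,T[:3,:3],T[:3,3]
    return m,np.array(m['rotation']),np.array(m['eye'])
def ray(c,px):
    m,Rm,e=c
    K=np.array([[m['fx'],0,m['cx']],[0,m['fy'],m['cy']],[0,0,1.]])
    u=cv2.undistortPoints(np.array([[px]],float),K,np.array([m['k1'],0,0,0,0.]))[0,0]
    return e,Rm@np.array([u[0],u[1],1.])
def at_z(c,px,z):
    e,d=ray(c,px); return e+d*(z-e[2])/d[2]
def at_d(c,px,dep):
    e,d=ray(c,px); return e+d*dep
def proj(c,P):
    m,Rm,e=c; q=(np.array(P)-e)@Rm; K=np.array([[m['fx'],0,m['cx']],[0,m['fy'],m['cy']],[0,0,1.]])
    return cv2.projectPoints(q.reshape(-1,1,3),np.zeros(3),np.zeros(3),K,np.array([m['k1'],0,0,0,0.]))[0][:,0]
E
python3 - <<'E'
from h import *
np.set_printoptions(precision=1,suppress=True)
print(env.state())
for n in ['top','side']:
    p,d=env.grab_frame(n); cv2.imwrite(f'pics/{n}0.png',p); np.save(f'd_{n}.npy',d); c=cam(n); print(n,c[0]['eye'],c[0]['fx'])
    for t,z in [('hook_left',200),('hook_right',200),('keeper_pin',267),('grip',175),('slot_left',138),('slot_right',138),('caddy',0),('stand',0),('glue_bottle',0),('wax_pot',0),('battery_pack',0),('tape_measure',0),('sanding_block',8),('wood_block_hard',8)]:
        for r in env.pinpoint(n,t)[:2]:
            print(n,t,round(r['score'],2),np.array(r['location']),at_z(c,r['location'],z))
E
```

```text
pics
{'time_s': 0.0, 'qpos': array([69.8, 18.4, 89.7, -0. , 72. , -1.1]), 'qvel': array([-0. , -0.2,  0. ,  0.1,  0. ,  0.1]), 'effort': array([  0. , -41.2, -23.2,   0.1,   0. ,  -0. ]), 'ee_pos': array([187.7, 543. , 227.1]), 'ee_rot': array([-179.9,   -0. ,  160.9]), 'force': array([-0. ,  0.5,  0.4]), 'torque': array([-0.1,  0. ,  0. ]), 'gripper_force': 0.0, 'gripper_width': 91.14935744879233}
top [ 363.7   44.7 1286.4] 479.0921500226697Traceback (most recent call last):
  File "<stdin>", line 8, in <module>
  File "h.py", line 16, in at_z
    e,d=ray(c,px); return e+d*(z-e[2])/d[2]
                                       ~^^^
IndexError: invalid index to scalar variable.
```

```bash
python3 - <<'E'
from h import *
for n in ['top','side','wrist']: print(env.camera_model(n))
E
```

```text
{'fx': 479.0921500226697, 'fy': 479.0921500226697, 'cx': 328.45183272233254, 'cy': 239.74313755641984, 'k1': -0.10449807374217847, 'eye': array([ 363.69960083,   44.6519061 , 1286.36163998]), 'rotation': array([-1.72501817e+02, -8.52068970e-02, -9.01548010e+01])}
{'fx': 619.4086104498217, 'fy': 619.4086104498217, 'cx': 322.1687367022581, 'cy': 243.2523951952345, 'k1': -0.09120446028616272, 'eye': array([ 501.19923239, 1384.28140323, 1352.12459347]), 'rotation': array([-1.30823189e+02, -1.00267898e-01, -1.79227960e+02])}
{'fx': 405.54078462347695, 'fy': 405.54078462347695, 'cx': 322.9324768305503, 'cy': 243.81092918004518, 'k1': 0.03121601335231722, 'hand_eye': array([[ 1.62981870e-04, -9.62285551e-01, -2.72041341e-01,
         7.63350559e+01],
       [ 9.99999975e-01,  1.16012786e-04,  1.88737628e-04,
         1.18228830e-01],
       [-1.50059219e-04, -2.72041365e-01,  9.62285547e-01,
        -1.57265904e+02],
       [ 0.00000000e+00,  0.00000000e+00,  0.00000000e+00,
         1.00000000e+00]])}
```

View pics/top0.png

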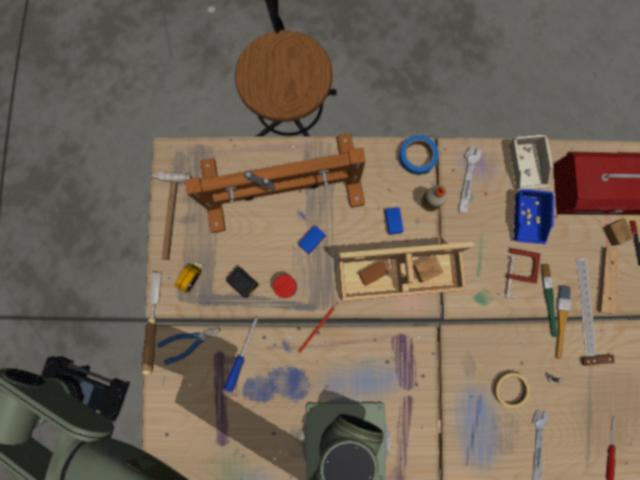

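The top view shows the stand at about (277,180), with the keeper near (258,180). The caddy is at (403,270) with its back board away from the robot. The tape measure, battery pack and wax pot lie in a row at (188,277), (241,281) and (284,285). The glue bottle is at (434,197).

```bash
sed -i "s/return m,np.array(m\['rotation'\])/return m,R.from_euler('xyz',m['rotation'],degrees=True).as_matrix()/" h.py
python3 - <<'E'
from h import *
np.set_printoptions(precision=1,suppress=True)
for n in ['top','side']:
    p,d=env.grab_frame(n); cv2.imwrite(f'pics/{n}0.png',p); np.save(f'd_{n}.npy',d); c=cam(n)
    for t,z in [('hook_left',200),('hook_right',200),('keeper_pin',267),('grip',175),('slot_left',138),('slot_right',138),('caddy',0),('stand',0),('glue_bottle',0),('wax_pot',0),('battery_pack',0),('tape_measure',0),('sanding_block',8),('wood_block_hard',8)]:
        for r in env.pinpoint(n,t)[:2]:
            print(n,t,round(r['score'],2),np.array(r['location']),at_z(c,r['location'],z))
    if n=='top':
        q=cv2.resize(p[130:310,140:480],None,fx=2.35,fy=2.35,interpolation=cv2.INTER_CUBIC); cv2.imwrite('pics/topc.png',q)
E
```

```text
top hook_left 0.93 [231.  198.3] [604.4 268.9 200. ]
top hook_right 0.6 [431.5 203.3] [ 591.5 -197.1  200. ]
top keeper_pin 0.56 [264.6 177.5] [635.8 182.3 267. ]
top grip 0.8 [406.6 264.6] [ 451.1 -139.4  175. ]
top slot_left 0.79 [359.6 251.7] [485.6 -32.5 138. ]
top slot_left 0.44 [321.6 177.6] [669.3  59.  138. ]
top slot_right 0.82 [449.4 246.1] [ 498.5 -251.4  138. ]
top slot_right 0.32 [398.2 274.9] [ 429.3 -124.7  138. ]
top caddy 0.91 [396.7 272.5] [ 443.6 -141.2    0. ]
top caddy 0.61 [233.5 196.6] [653.5 303.4   0. ]
top stand 0.84 [280.6 196. ] [654.5 173.4   0. ]
top glue_bottle 0.82 [428.8 203.3] [ 633.4 -234.     0. ]
top glue_bottle 0.37 [189.6 274. ] [440.4 418.4   0. ]
top wax_pot 0.78 [284.6 282.6] [417.4 160.2   0. ]
top battery_pack 0.63 [239.5 282. ] [419.  281.7   0. ]
top battery_pack 0.29 [233.3 195.7] [656.  304.1  -0. ]
top tape_measure 0.84 [191.  274.5] [439.1 414.5   0. ]
top sanding_block 0.88 [311.9 239.1] [533.8  86.8   8. ]
top sanding_block 0.6 [374.2 272.1] [444.5 -79.7   8. ]
top wood_block_hard 0.61 [283.7 196.5] [651.3 164.1   8. ]
top wood_bloc
[... 516 characters left out ...]
 505.2 -249.2  138. ]
side caddy 0.56 [346.4 253.1] [ 439.8 -132.6    0. ]
side stand 0.66 [268.7 317.6] [672.4 155.6   0. ]
side glue_bottle 0.87 [292.8 231.5] [ 621.  -240.6    0. ]
side glue_bottle 0.68 [357.7 346.2] [414.2 259.7   0. ]
side wax_pot 0.8 [357.9 322.8] [411.1 171.9   0. ]
side wax_pot 0.22 [349.9 251.1] [ 428.1 -142.7    0. ]
side battery_pack 0.66 [353.5 347.7] [426.1 265.3   0. ]
side tape_measure 0.82 [351.4 390.1] [435.  409.1   0. ]
side tape_measure 0.34 [291.4 229.6] [ 626.3 -250.7    0. ]
side sanding_block 0.75 [317.2 301.1] [531.1  94.    8. ]
side sanding_block 0.73 [300.3 251.5] [ 590.7 -129.2    8. ]
side wood_block_hard 0.7 [341.3 234.9] [ 455.9 -215.6    8. ]
```

View pics/topc.png

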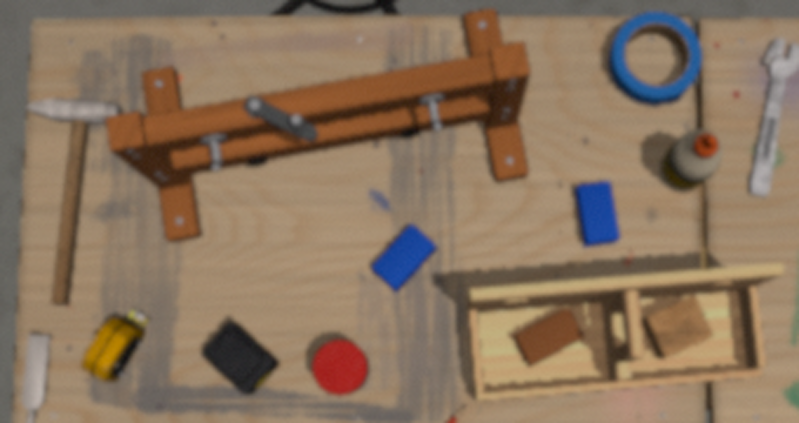

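View pics/side0.png

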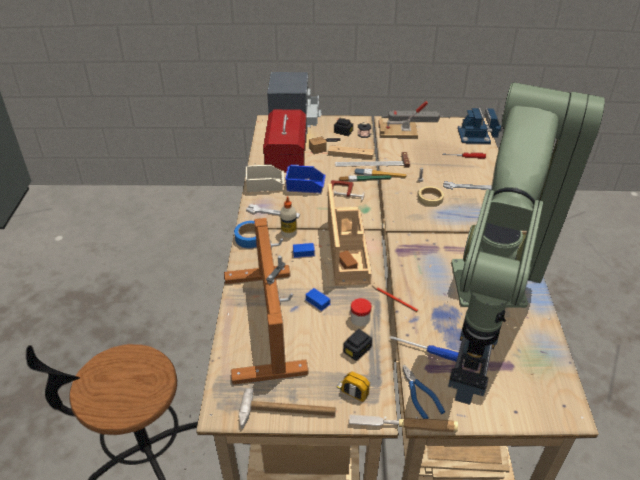

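```bash
cat >> h.py <<'E'
def cloud(c,d):
    m,Rm,e=c; v,u=np.nonzero(d>0)
    K=np.array([[m['fx'],0,m['cx']],[0,m['fy'],m['cy']],[0,0,1.]])
    r=cv2.undistortPoints(np.stack([u,v],1).astype(float)[:,None],K,np.array([m['k1'],0,0,0,0.]))[:,0]
    return e+(np.c_[r,np.ones(len(r))]*d[v,u][:,None])@Rm.T
def sel(P,lo,hi):
    return P[np.all((P>lo)&(P<hi),1)]
def rect(Q):
    return cv2.minAreaRect(Q[:,:2].astype(np.float32))
E
python3 - <<'E'
from h import *
np.set_printoptions(precision=1,suppress=True)
for n in ['top','side']:
    d=np.load(f'd_{n}.npy'); P=cloud(cam(n),d)
    for nm,lo,hi in [('rail',(540,-80,205),(750,420,224)),('keeper',(540,50,225),(750,300,285)),('pin',(540,50,250),(750,300,285)),('board',(440,-330,150),(560,50,166)),('gripbar',(380,-200,168),(520,-50,185)),('table',(300,-50,-20),(400,300,20))]:
        Q=sel(P,lo,hi); print(n,nm,len(Q),Q.mean(0),np.median(Q[:,2]),rect(Q) if nm!='table' else '')
E
```

```text
top rail 2377 [661.1 164.9 218. ] 218.5601629928624 ((647.9525146484375, 162.89547729492188), (72.86158752441406, 419.630126953125), 10.181164741516113)
top keeper 243 [638.1 199.3 237.5] 234.2040282122398 ((643.0663452148438, 171.50347900390625), (50.53389358520508, 241.60198974609375), 7.013847827911377)
top pin 30 [628.2 180.2 263.7] 265.25099298748756 ((628.8937377929688, 180.574951171875), (11.280077934265137, 9.103070259094238), 64.81343078613281)
top board 752 [ 487.3 -142.7  160.4] 160.60678015187068 ((468.5057067871094, -145.78868103027344), (52.298885345458984, 321.0545959472656), 4.587498188018799)
top gripbar 193 [ 444.9 -146.7  174.9] 175.35299477996068 ((444.67218017578125, -147.134033203125), (68.55197143554688, 16.055587768554688), 4.518229007720947)
top table 3639 [355.2 122.3   1.3] 1.045531258995652 
side rail 1264 [656.3 193.6 217.1] 217.49298956338987 ((645.9708251953125, 167.27175903320312), (71.60587310791016, 425.2308654785156), 10.234001159667969)
side keeper 179 [635.9 203.1 238.3] 234.45797988378968 ((642.4137573242188, 176.91900634765625), (55.86469268798828, 125.82765197753906), 10.18632698059082)
side pin 27 [626.8 184.5 260.3] 259.35856929047486 ((626.291748046875, 184.56503295898438), (12.672986030578613, 9.136548042297363), 33.40624237060547)
side board 318 [ 480.3 -123.7  158.6] 158.8119588780405 ((467.04730224609375, -141.2140350341797), (49.099727630615234, 326.0758056640625), 4.494645118713379)
side gripbar 85 [ 442.  -140.7  173.3] 173.38905564625748 ((442.93603515625, -142.93055725097656), (68.45155334472656, 24.40765380859375), 6.553500175476074)
side table 1983 [351.3 141.    0.6] 0.05474183951650957
```

```bash
python3 - <<'E'
from h import *
np.set_printoptions(precision=1,suppress=True)
d=np.load('d_top.npy'); P=cloud(cam('top'),d)
def fr(P,yaw): a=np.radians(yaw); return P[:,:2]@np.array([[np.cos(a),-np.sin(a)],[np.sin(a),np.cos(a)]])
Q=sel(P,(540,-80,214),(750,420,222))
for yaw in (9.7,10.2,10.7):
    L=fr(Q,yaw); 
    y=L[:,1]; M=L[(L[:,0]>np.median(L[:,0])-22)&(L[:,0]<np.median(L[:,0])+22)]
    # front/back edges on bins
    yy=np.linspace(y.min()+25,y.max()-25,9); e=[(M[(M[:,1]>=a)&(M[:,1]<b),0].min(),M[(M[:,1]>=a)&(M[:,1]<b),0].max()) for a,b in zip(yy,yy[1:])]
    print(yaw,y.min(),y.max(),np.array(e).T)
for yaw in (4,4.5,5):
    B=sel(P,(440,-330,150),(560,50,166)); L=fr(B,yaw); k=L[:,0]>np.median(L[:,0])-10; L=L[k]
    yy=np.linspace(L[:,1].min()+15,L[:,1].max()-15,9); e=[np.percentile(L[(L[:,1]>=a)&(L[:,1]<b),0],[5,95]) for a,b in zip(yy,yy[1:])]
    print(yaw,L[:,1].min(),L[:,1].max(),np.array(e).T)
    print('grip',fr(np.array([[444.7,-147.1]]),yaw))
E
```

```text
9.7 -158.28220036095033 261.2447587760929 [[668.3 667.8 667.9 666.6 666.8 664.6 663.1 662.8]
 [702.1 696.4 698.3 696.1 694.7 695.7 694.3 701.1]]
10.2 -164.24702587095715 255.39192037091772 [[667.5 667.1 667.6 666.9 667.3 665.7 664.5 664.8]
 [701.  695.8 698.1 696.3 695.4 696.6 695.7 703. ]]
10.7 -170.33475357763862 249.5196328822163 [[666.7 666.3 667.3 667.1 667.9 666.7 665.9 666.7]
 [699.9 695.2 697.9 696.4 696.1 697.4 697.1 703.6]]
4 -338.3824079393666 -17.44079277761689 [[472.7 472.4 471.9 471.6 471.  470.9 470.9 470.2]
 [484.  483.5 483.1 482.6 482.8 481.9 481.5 481.3]]
grip [[ 433.4 -177.8]]
4.5 -342.58750464707515 -21.5475861904186 [[469.9 470.1 469.8 469.8 469.7 469.8 470.2 469.7]
 [481.4 481.1 481.  481.  481.3 480.8 480.6 480.9]]
grip [[ 431.8 -181.5]]
5 -346.76651198992334 -25.652738671107027 [[467.1 467.7 467.8 467.9 468.2 468.7 469.4 469.3]
 [478.6 478.8 478.8 479.3 479.9 479.7 479.9 480.5]]
grip [[ 430.2 -185.3]]
```

```bash
cat > plan.py <<'E'
from h import *
import sys
def plan(tx,ty,tz,yaw=None,step=0.05):
    s=env.state(); p=s['ee_pos']; Rm=R.from_euler('xyz',s['ee_rot'],degrees=True).as_matrix()
    y0=s['ee_rot'][2]; sp=0 if yaw is None else np.radians((y0-yaw+180)%360-180)
    Rn=Rm@R.from_euler('z',sp).as_matrix()
    o=Rn.T@(np.array([tx,ty,tz])-p)/1000; n=int(np.ceil(np.linalg.norm(o)/step-1e-6))
    print('t',s['time_s'],'pose',np.round(p,1),np.round(s['ee_rot'],1),'spin',round(sp,3),'offset(after spin)',np.round(o,4),'rows',n,'each',np.round(o/max(n,1),4))
if __name__=='__main__': plan(*map(float,sys.argv[1:]))
E
python3 plan.py 628.5 180.5 340 190.6
```

```text
t 1.6 pose [187.9 543.5 228. ] [180.    0.  160.9] spin -0.518 offset(after spin) [-0.3664 -0.4378 -0.112 ] rows 12 each [-0.0305 -0.0365 -0.0093]
```

>>> arm_command:
  motion:
    - {"offset":[0,0,-0.037],"spin":-0.173}
    - {"offset":[0,0,-0.037],"spin":-0.173}
    - {"offset":[0,0,-0.038],"spin":-0.172}
    - {"offset":[-0.0366,-0.0438,0],"spin":0}
    - {"offset":[-0.0366,-0.0438,0],"spin":0}
  jaw: 0.05

```text
time_s: 2.22
ee_pos: [276.6, 470.4, 340.5]
ee_rot: [179.9, 0.1, -169.3]
force: [0.8, 0.7, -0.6]
gripper_width: 50.1
gripper_force: 0.0
```

>>> arm_command:
  motion:
    - {"offset":[-0.0366,-0.0438,0],"spin":0}
    - {"offset":[-0.0366,-0.0438,0],"spin":0}
    - {"offset":[-0.0366,-0.0438,0],"spin":0}
    - {"offset":[-0.0366,-0.0438,0],"spin":0}
    - {"offset":[-0.0366,-0.0438,0],"spin":0}

```text
time_s: 2.85
ee_pos: [497.4, 288.0, 340.1]
ee_rot: [180.0, 0.0, -169.4]
force: [0.6, -0.1, 0.3]
gripper_width: 49.8
gripper_force: 0.0
```

>>> arm_command:
  motion:
    - {"offset":[-0.0366,-0.0438,0],"spin":0}
    - {"offset":[-0.0366,-0.0438,0],"spin":0}
    - {"offset":[-0.0366,-0.0438,0],"spin":0}
    - {"offset":[0,0,0],"spin":0}
    - {"offset":[0,0,0],"spin":0}

```text
time_s: 3.48
ee_pos: [627.9, 180.5, 339.7]
ee_rot: [180.0, -0.1, -169.4]
force: [-0.2, 0.3, -0.2]
gripper_width: 50.1
gripper_force: 0.0
```

```bash
python3 - <<'E'
from h import *
np.set_printoptions(precision=1,suppress=True)
print(env.state()['ee_pos'],env.state()['ee_rot'],env.state()['time_s'])
c=cam('wrist'); p,d=env.grab_frame('wrist'); np.save('d_w1.npy',d)
P=cloud(c,d)
for nm,lo,hi in [('pin',(560,120,250),(700,240,285)),('rail',(600,-80,214),(750,420,222))]:
    Q=sel(P,lo,hi); 
    if len(Q): print(nm,len(Q),Q.mean(0),rect(Q))
for t,z in [('hook_left',200),('hook_right',200),('keeper_pin',267)]:
    for r in env.pinpoint('wrist',t)[:1]: print(t,r['score'],np.array(r['location']),at_z(c,r['location'],z))
a=np.radians(10.6); Rs=np.array([[np.cos(a),-np.sin(a)],[np.sin(a),np.cos(a)]])
for q in [(-31,110,200),(-31,-110,200),(0,60,233)]:
    w=np.r_[Rs@np.array(q[:2])+[662.6,165.5],q[2]]; u=proj(c,w)[0]; print(w,u); cv2.circle(p,tuple(int(v) for v in u),4,(0,0,255),1)
cv2.imwrite('pics/w1.png',p)
E
```

```text
[627.9 180.5 339.7] [ 180.    -0.1 -169.4] 3.475
pin 380 [626.9 179.6 263.7] ((627.85107421875, 179.5496063232422), (10.4437837600708, 11.497714042663574), 21.095067977905273)
rail 20232 [662.6 159.3 218.7] ((647.529541015625, 162.42422485351562), (72.63063049316406, 420.2721252441406), 10.421696662902832)
hook_left 0.94 [440.5 234.9] [612.1 267.7 200. ]
hook_right 0.71 [149.  237.8] [654.7  52.2 200. ]
keeper_pin 0.66 [325.9 261.1] [626.9 182.1 267. ]
[611.9 267.9 200. ] [440.8 234.7]
[652.4  51.7 200. ] [148.5 234.7]
[651.6 224.5 233. ] [378.7 289.5]
```

View pics/w1.png

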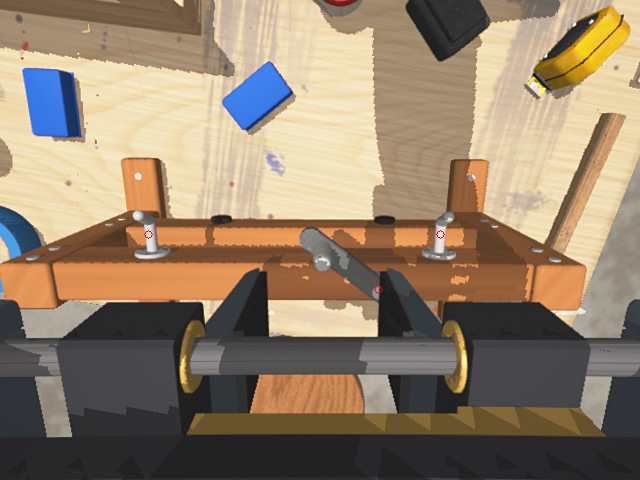

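Projected hook points land on the two hooks at (148,235) and (440,235). The pin is at (322,262), between the fingers. The stand pose is confirmed, so I pinch the pin and turn the keeper aside.

>>> arm_command:
  motion:
    - {"offset":[0,0,0.043],"spin":0}
    - {"offset":[0,0,0.042],"spin":0}
    - {"offset":[0,0,0],"spin":0}
  jaw: 0.05

```text
time_s: 4.05
ee_pos: [625.8, 180.7, 252.0]
ee_rot: [-180.0, -0.4, -169.3]
force: [0.3, 0.7, 0.9]
gripper_width: 50.2
gripper_force: 0.0
```

>>> arm_command:
  motion:
    - {"offset":[0,0,0],"spin":0}
    - {"offset":[0,0,0],"spin":0}
    - {"offset":[0,0,0],"spin":0}
    - {"offset":[0,0,0],"spin":0}
  jaw: 0.0
  newtons: 10

```text
time_s: 4.55
ee_pos: [628.5, 180.4, 255.7]
ee_rot: [180.0, 0.1, -169.4]
force: [0.2, 0.3, 0.7]
gripper_width: 13.0
gripper_force: 0.0
```

>>> arm_command:
  motion:
    - {"offset":[-0.0107,-0.0064,0],"spin":0}
    - {"offset":[-0.0119,-0.0037,0],"spin":0}
    - {"offset":[-0.0085,-0.0007,0],"spin":0}
    - {"offset":[0,0,0],"spin":0}
    - {"offset":[0,0,0],"spin":0}

```text
time_s: 5.18
ee_pos: [661.9, 175.7, 255.3]
ee_rot: [180.0, 0.1, -169.4]
force: [0.9, 2.2, 3.9]
gripper_width: 11.5
gripper_force: 10.0
```

>>> arm_command:
  motion:
    - {"offset":[0,0,0],"spin":0}
    - {"offset":[0,0,0],"spin":0}
    - {"offset":[0,0,-0.045],"spin":0}
    - {"offset":[0,0,-0.045],"spin":0}
    - {"offset":[0,0,0],"spin":0}
  jaw: 0.06

```text
time_s: 5.8
ee_pos: [662.0, 175.4, 349.2]
ee_rot: [-180.0, 0.5, -169.4]
force: [0.3, -0.0, -0.1]
gripper_width: 58.2
gripper_force: 0.0
```

```bash
python3 - <<'E'
from h import *
np.set_printoptions(precision=1,suppress=True)
c=cam('wrist'); p,d=env.grab_frame('wrist'); P=cloud(c,d)
Q=sel(P,(560,100,245),(720,280,285)); print(len(Q),Q.mean(0),rect(Q))
E
python3 plan.py 446.4 -147.2 340 184.5
```

```text
397 [658.  174.6 262.2] ((659.5086669921875, 174.83755493164062), (10.995804786682129, 11.9619140625), 13.564313888549805)
t 5.85 pose [661.2 175.3 346.3] [-180.     0.2 -169.4] spin 0.106 offset(after spin) [ 0.2394 -0.3046  0.0056] rows 8 each [ 0.0299 -0.0381  0.0007]
```

>>> arm_command:
  motion:
    - {"offset":[0,0,0],"spin":0.106}
    - {"offset":[0.0299,-0.0381,0],"spin":0}
    - {"offset":[0.0299,-0.0381,0],"spin":0}
    - {"offset":[0.0299,-0.0381,0],"spin":0}
    - {"offset":[0.0299,-0.0381,0],"spin":0}
  jaw: 0.06

```text
time_s: 6.48
ee_pos: [551.8, 12.7, 342.7]
ee_rot: [-180.0, -0.2, -175.5]
force: [0.7, -0.6, 0.8]
gripper_width: 60.0
gripper_force: 0.0
```

>>> arm_command:
  motion:
    - {"offset":[0.0299,-0.0381,0],"spin":0}
    - {"offset":[0.0299,-0.0381,0],"spin":0}
    - {"offset":[0.0299,-0.0381,0],"spin":0}
    - {"offset":[0.0299,-0.0381,0],"spin":0}
    - {"offset":[0,0,0],"spin":0}

```text
time_s: 7.1
ee_pos: [444.1, -149.1, 343.4]
ee_rot: [180.0, -0.2, -175.7]
force: [0.8, 0.8, 0.2]
gripper_width: 59.6
gripper_force: 0.0
```

>>> arm_command:
  motion:
    - {"offset":[0,0,0],"spin":0}
    - {"offset":[0,0,0],"spin":0}

```text
time_s: 7.35
ee_pos: [446.8, -146.5, 344.2]
ee_rot: [180.0, -0.1, -175.4]
force: [0.0, 0.1, 0.3]
gripper_width: 59.8
gripper_force: 0.0
```

```bash
cat > cad.py <<'E'
from h import *
np.set_printoptions(precision=1,suppress=True)
def caddy():
    s=env.state(); print(s['time_s'],s['ee_pos'],s['ee_rot'])
    c=cam('wrist'); p,d=env.grab_frame('wrist'); return c,p,cloud(c,d)
if __name__=='__main__':
    c,p,P=caddy(); cv2.imwrite('pics/w2.png',p)
    for nm,lo,hi in [('board',(470,-330,153),(560,50,165)),('gripbar',(380,-200,170),(520,-50,182))]:
        Q=sel(P,lo,hi); print(nm,len(Q),Q.mean(0),rect(Q))
    for t,z in [('slot_left',138),('slot_right',138),('grip',175)]:
        for r in env.pinpoint('wrist',t)[:1]: print(t,r['score'],np.array(r['location']),at_z(c,r['location'],z))
E
python3 cad.py
```

```text
7.35 [ 446.8 -146.5  344.2] [ 180.    -0.1 -175.4]
board 5262 [ 486.4 -143.7  159.9] ((487.2327880859375, -143.7498016357422), (13.026710510253906, 321.141357421875), 4.4399800300598145)
gripbar 1410 [ 442.6 -147.4  174.5] ((444.5987548828125, -147.26266479492188), (69.17383575439453, 14.862714767456055), 4.942746639251709)
slot_left 0.69 [441.9 261.7] [481.4 -31.3 138. ]
slot_right 0.69 [202.5 258.7] [ 496.6 -255.7  138. ]
grip 0.89 [322.9 220.5] [ 442.7 -146.8  175. ]
```

View pics/w2.png

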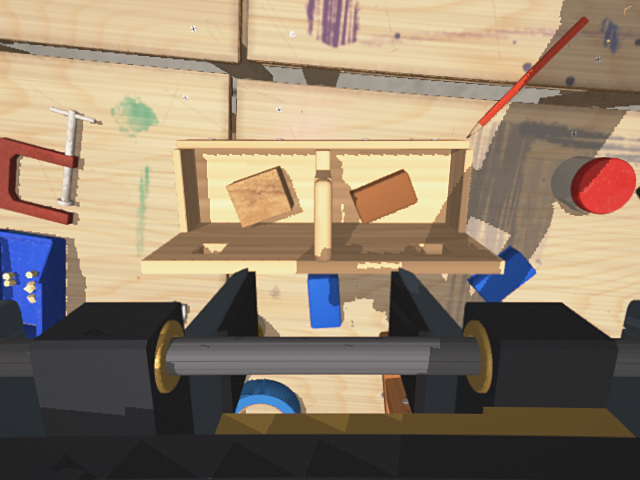

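The view shows the grip bar at (322,220), with both blocks in the tray and the slots at (213,248) and (430,248). Depth and the network agree on the grip, so I go down and grasp.

>>> arm_command:
  motion:
    - {"offset":[0,0,0.05],"spin":0}
    - {"offset":[0,0,0.05],"spin":0}
    - {"offset":[0,0,0.045],"spin":0}
    - {"offset":[0,0,0.04],"spin":0}
    - {"offset":[0,0,0],"spin":0}

```text
time_s: 8.18
ee_pos: [444.7, -146.3, 157.6]
ee_rot: [179.8, -0.4, -175.4]
force: [-0.8, -0.5, 1.2]
gripper_width: 60.2
gripper_force: 0.0
```

>>> arm_command:
  motion:
    - {"offset":[0,0,0],"spin":0}
    - {"offset":[0,0,0],"spin":0}
    - {"offset":[0,0,0],"spin":0}
    - {"offset":[0,0,0],"spin":0}
    - {"offset":[0,0,0],"spin":0}
  jaw: 0.0
  newtons: 45

```text
time_s: 8.8
ee_pos: [446.5, -147.1, 160.3]
ee_rot: [180.0, 0.0, -175.5]
force: [-0.5, -0.3, 1.1]
gripper_width: 14.9
gripper_force: 45.0
```

>>> arm_command:
  motion:
    - {"offset":[0,0,0],"spin":0}
    - {"offset":[0,0,-0.02],"spin":0}
    - {"offset":[0,0,0],"spin":0}

```text
time_s: 9.18
ee_pos: [446.7, -147.5, 179.9]
ee_rot: [-180.0, 0.1, -175.5]
force: [0.7, 0.0, -6.1]
gripper_width: 14.8
gripper_force: 45.0
```

```bash
python3 plan.py 542.7 143.1 270 190.6 0.035
```

```text
t 9.175 pose [ 446.7 -147.5  179.9] [-1.800e+02  1.000e-01 -1.755e+02] spin -0.106 offset(after spin) [-0.1479  0.2679 -0.0902] rows 10 each [-0.0148  0.0268 -0.009 ]
```

>>> arm_command:
  motion:
    - {"offset":[0,0,-0.03],"spin":0}
    - {"offset":[0,0,-0.035],"spin":-0.026}
    - {"offset":[0,0,-0.025],"spin":-0.04}
    - {"offset":[0,0,0],"spin":-0.04}
    - {"offset":[-0.0074,0.0134,0],"spin":0}

```text
time_s: 9.8
ee_pos: [450.5, -132.6, 268.4]
ee_rot: [179.9, -0.1, -169.5]
force: [-0.0, -0.1, -6.2]
gripper_width: 15.1
gripper_force: 45.0
```

>>> arm_command:
  motion:
    - {"offset":[-0.0148,0.0268,0],"spin":0}
    - {"offset":[-0.0148,0.0268,0],"spin":0}
    - {"offset":[-0.0148,0.0268,0],"spin":0}
    - {"offset":[-0.0148,0.0268,0],"spin":0}
    - {"offset":[-0.0148,0.0268,0],"spin":0}

```text
time_s: 10.42
ee_pos: [498.9, 14.6, 268.2]
ee_rot: [179.9, -0.2, -169.4]
force: [1.0, -0.1, -5.9]
gripper_width: 14.7
gripper_force: 45.0
```

>>> arm_command:
  motion:
    - {"offset":[-0.0148,0.0268,0],"spin":0}
    - {"offset":[-0.0148,0.0268,0],"spin":0}
    - {"offset":[-0.0148,0.0268,0],"spin":0}
    - {"offset":[-0.0148,0.0268,0],"spin":0}
    - {"offset":[-0.0075,0.0134,0],"spin":0}

```text
time_s: 11.05
ee_pos: [542.2, 145.5, 268.2]
ee_rot: [180.0, -0.2, -169.3]
force: [1.0, 0.2, -6.4]
gripper_width: 15.1
gripper_force: 45.0
```

>>> arm_command:
  motion:
    - {"offset":[0,0,0],"spin":0}
    - {"offset":[0,0,0],"spin":0}
    - {"offset":[0,0,0],"spin":0}
    - {"offset":[0,0,0],"spin":0}

```text
time_s: 11.55
ee_pos: [542.6, 142.6, 270.2]
ee_rot: [-180.0, 0.0, -169.5]
force: [0.4, -0.6, -5.7]
gripper_width: 14.9
gripper_force: 45.0
```

```bash
cat > chk.py <<'E'
from cad import *
import sys
a=np.radians(10.6); Rs=np.array([[np.cos(a),-np.sin(a)],[np.sin(a),np.cos(a)]]); O=np.array([662.6,165.5])
s=env.state(); tz=s['ee_pos'][2]
c,p,P=caddy(); L=P.copy(); L[:,:2]=(P[:,:2]-O)@Rs
b=tz+15-15
Q=sel(L,(-125,-200,b-8),(-20,200,b+8)); g=np.median(s['ee_pos'][:2])
tx=(s['ee_pos'][:2]-O)@Rs; print('tcp in stand',tx)
Q=Q[(Q[:,0]>tx[0]+30)&(Q[:,0]<tx[0]+55)&(abs(Q[:,1]-tx[1])<175)]
print('board top in stand',len(Q),Q.mean(0),rect(Q),'z left/right',np.median(Q[Q[:,1]>50,2]),np.median(Q[Q[:,1]<-50,2]))
for t,z in [('slot_left',tz-22),('slot_right',tz-22),('hook_left',200),('hook_right',200)]:
    for r in env.pinpoint('wrist',t)[:1]: w=at_z(c,r['location'],z); print(t,round(r['score'],2),np.array(r['location']),'stand',(w[:2]-O)@Rs)
cv2.imwrite('pics/%s.png'%sys.argv[1],p)
E
python3 chk.py w3
```

```text
11.55 [542.6 142.6 270.2] [-180.     0.  -169.5]
tcp in stand [-122.2   -0.4]
board top in stand 8602 [-82.7  -0.7 269.1] ((-81.18058776855469, -0.630523681640625), (263.5094299316406, 14.049242973327637), 89.91885375976562) z left/right 270.05417273587597 270.12025151612283
slot_left 0.77 [549.1 375. ] stand [-79.8 112.2]
slot_right 0.75 [102.4 373.6] stand [ -80.7 -110.5]
```

View pics/w3.png

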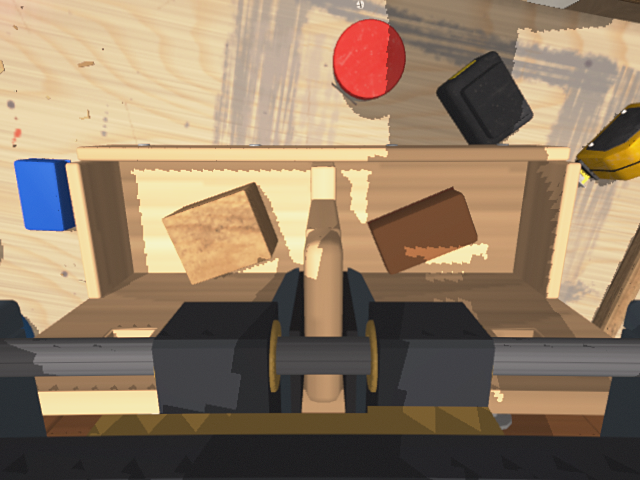

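The board is level and square to the stand, at x = -81 and y = -0.6 mm in the stand frame. The blocks are in the tray at (220,232) and (422,230). Next I lower to slot-entry height and feed in.

>>> arm_command:
  motion:
    - {"offset":[0,0,0.013],"spin":0}
    - {"offset":[0,0,0.013],"spin":0}
    - {"offset":[0,0,0],"spin":0}
    - {"offset":[0,0,0],"spin":0}

```text
time_s: 12.3
ee_pos: [542.8, 143.4, 243.9]
ee_rot: [180.0, 0.0, -169.4]
force: [-0.7, -0.2, -6.3]
gripper_width: 15.1
gripper_force: 45.0
```

>>> arm_command:
  motion:
    - {"offset":[-0.01,0,0],"spin":0}
    - {"offset":[-0.01,0,0],"spin":0}
    - {"offset":[-0.01,0,0],"spin":0}
    - {"offset":[0,0,0],"spin":0}

```text
time_s: 12.8
ee_pos: [573.2, 149.1, 243.7]
ee_rot: [180.0, 0.0, -169.4]
force: [-0.4, -0.3, -6.3]
gripper_width: 14.8
gripper_force: 45.0
```

>>> arm_command:
  motion:
    - {"offset":[-0.01,0,0],"spin":0}
    - {"offset":[-0.01,0,0],"spin":0}
    - {"offset":[0,0,0],"spin":0}
    - {"offset":[0,0,0],"spin":0}

```text
time_s: 13.3
ee_pos: [591.6, 152.5, 243.8]
ee_rot: [180.0, -0.1, -169.4]
force: [-0.0, -0.1, -4.3]
gripper_width: 15.1
gripper_force: 45.0
```

```bash
python3 chk.py w4; python3 plan.py 591.8 152.3 222 190.6
```

```text
13.3 [591.6 152.5 243.8] [ 180.    -0.1 -169.4]
tcp in stand [-72.2   0.3]
board top in stand 8576 [-32.7   0.2 242.7] ((-31.107051849365234, 0.3415374755859375), (14.063390731811523, 263.4582824707031), 0.01730211265385151) z left/right 243.6397649893222 243.6849483266817
slot_left 0.63 [544.8 373.2] stand [-30.9 110.7]
slot_right 0.92 [100.9 374.3] stand [ -30.2 -110.5]
hook_right 0.74 [122.5 350.5] stand [ -30.6 -110.2]
t 13.55 pose [591.6 152.5 244.1] [ 180.     0.  -169.4] spin 0.0 offset(after spin) [-0.0001 -0.0003  0.0221] rows 1 each [-0.0001 -0.0003  0.0221]
```

>>> arm_command:
  motion:
    - {"offset":[0,0,0.006],"spin":0}
    - {"offset":[0,0,0.006],"spin":0}
    - {"offset":[0,0,0.006],"spin":0}
    - {"offset":[0,0,0],"spin":0}

```text
time_s: 14.05
ee_pos: [591.3, 152.5, 225.0]
ee_rot: [180.0, -0.1, -169.4]
force: [0.7, -0.5, -7.0]
gripper_width: 14.8
gripper_force: 45.0
```

>>> arm_command:
  motion:
    - {"offset":[0,0,0.003],"spin":0}
    - {"offset":[0,0,0.002],"spin":0}
    - {"offset":[0,0,0],"spin":0}
    - {"offset":[0,0,0],"spin":0}

```text
time_s: 14.55
ee_pos: [592.0, 152.6, 222.1]
ee_rot: [180.0, 0.1, -169.4]
force: [-2.9, -0.2, 1.8]
gripper_width: 14.9
gripper_force: 45.0
```

```bash
python3 chk.py w5; python3 -c "
from h import *
s=env.state();print(s['force'],s['gripper_force'])"
```

```text
14.55 [592.  152.6 222.1] [ 180.     0.1 -169.4]
tcp in stand [-71.7   0.3]
board top in stand 8887 [-32.1   0.4 221.2] ((-30.215269088745117, 0.584136962890625), (14.889469146728516, 263.3699951171875), 0.09237508475780487) z left/right 222.0832822295747 222.12247107558767
slot_left 0.96 [544.4 373.7] stand [-30.1 110.7]
slot_right 0.93 [101.7 372.9] stand [ -30.4 -110. ]
hook_left 0.52 [233.5 222.5] stand [-107.3  -40.2]
[-4.25557806 -0.32751875  5.63340733] 45.00138580799103
```

Seated: the force reversed, and the board top is at 222 mm on both ends. I hold briefly, then release and lift.

>>> arm_command:
  motion:
    - {"offset":[0,0,0],"spin":0}
    - {"offset":[0,0,0],"spin":0}
    - {"offset":[0,0,0],"spin":0}
  newtons: 10

```text
time_s: 15.18
ee_pos: [591.7, 152.6, 221.0]
ee_rot: [180.0, -0.0, -169.4]
force: [-3.0, -1.0, 3.4]
gripper_width: 15.2
gripper_force: 10.0
```

>>> arm_command:
  motion:
    - {"offset":[0,0,0],"spin":0}
    - {"offset":[0,0,0],"spin":0}
    - {"offset":[0,0,0],"spin":0}
    - {"offset":[0,0,0],"spin":0}
  jaw: 0.05

```text
time_s: 15.68
ee_pos: [592.0, 152.6, 220.8]
ee_rot: [180.0, 0.0, -169.4]
force: [1.8, -0.3, -0.3]
gripper_width: 49.5
gripper_force: 0.0
```

>>> arm_command:
  motion:
    - {"offset":[0,0,-0.02],"spin":0}
    - {"offset":[0,0,-0.04],"spin":0}
    - {"offset":[0,0,-0.05],"spin":0}
    - {"offset":[0,0,0],"spin":0}
    - {"offset":[0,0,0],"spin":0}

```text
time_s: 16.3
ee_pos: [591.6, 152.5, 330.4]
ee_rot: [180.0, -0.0, -169.4]
force: [-0.5, -0.1, -0.4]
gripper_width: 49.7
gripper_force: 0.0
```

```bash
python3 - <<'E'
from cad import *
a=np.radians(10.6); Rs=np.array([[np.cos(a),-np.sin(a)],[np.sin(a),np.cos(a)]]); O=np.array([662.6,165.5])
c,p,P=caddy(); L=P.copy(); L[:,:2]=(P[:,:2]-O)@Rs
Q=sel(L,(-50,-170,214),(-20,170,226)); print('board',len(Q),Q.mean(0),rect(Q),[np.median(Q[k,2]) for k in (Q[:,1]>80,Q[:,1]<-80)])
Q=sel(L,(-80,-40,245),(40,100,280)); print('pin',len(Q),Q.mean(0),rect(Q))
w=Rs@np.array([0,10.])+O; print(w)
for t,z in [('keeper_pin',267)]:
    for r in env.pinpoint('wrist',t)[:1]: w=at_z(c,r['location'],z); print(t,r['score'],r['location'],(w[:2]-O)@Rs)
cv2.imwrite('pics/w6.png',p)
E
python3 plan.py 660.5 175.2 330 190.6
```

```text
16.3 [591.6 152.5 330.4] [ 180.    -0.  -169.4]
board 5555 [-33.8   0.2 221.1] ((-36.93800354003906, 0.0747833251953125), (320.9849548339844, 25.90876007080078), 89.98521423339844) [np.float64(221.90892983931005), np.float64(221.90232244897655)]
pin 125 [  0.3   9.9 267.4] ((0.3383820056915283, 9.907503128051758), (6.320501804351807, 10.690736770629883), 3.3634634017944336)
[660.8 175.3]
keeper_pin 0.44 [342.0, 376.5] [-0.6 12. ]
t 16.4 pose [591.2 152.4 329.3] [-180.    -0.2 -169.4] spin 0.0 offset(after spin) [-0.0723  0.0096 -0.0009] rows 2 each [-0.0361  0.0048 -0.0005]
```

View pics/w6.png

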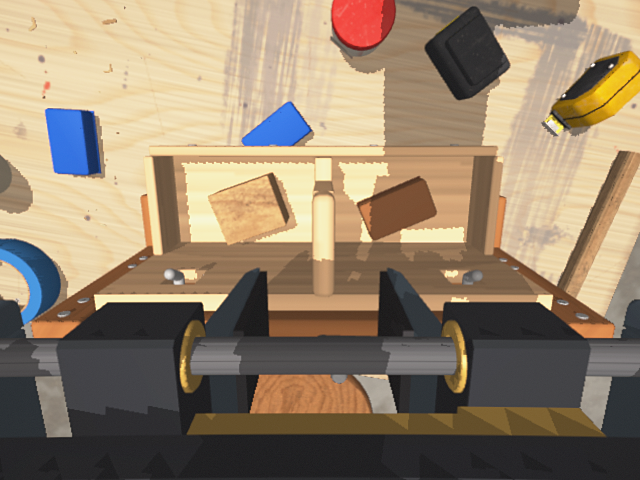

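The caddy hangs with both hooks through the slots, at (172,275) and (472,275). The keeper pin is at (340,377). Next I pinch it and lead it round to across.

>>> arm_command:
  motion:
    - {"offset":[-0.036,0.0048,0],"spin":0}
    - {"offset":[-0.0363,0.0048,0],"spin":0}
    - {"offset":[0,0,0],"spin":0}
    - {"offset":[0,0,0.035],"spin":0}
    - {"offset":[0,0,0.039],"spin":0}

```text
time_s: 17.02
ee_pos: [660.3, 175.1, 255.9]
ee_rot: [180.0, -0.0, -169.4]
force: [0.6, 0.2, -0.0]
gripper_width: 49.6
gripper_force: 0.0
```

>>> arm_command:
  motion:
    - {"offset":[0,0,0],"spin":0}
    - {"offset":[0,0,0],"spin":0}

```text
time_s: 17.27
ee_pos: [661.3, 175.3, 258.4]
ee_rot: [180.0, 0.1, -169.4]
force: [0.6, 0.6, 0.4]
gripper_width: 50.3
gripper_force: 0.0
```

>>> arm_command:
  motion:
    - {"offset":[0,0,0],"spin":0}
    - {"offset":[0,0,0],"spin":0}
    - {"offset":[0,0,0],"spin":0}
    - {"offset":[0,0,0],"spin":0}
    - {"offset":[0,0,0],"spin":0}
  jaw: 0.0
  newtons: 10

```text
time_s: 17.9
ee_pos: [661.1, 175.6, 257.1]
ee_rot: [180.0, 0.0, -169.4]
force: [-0.4, 0.5, 0.9]
gripper_width: 11.3
gripper_force: 10.0
```

>>> arm_command:
  motion:
    - {"offset":[0.016,0.0026,0],"spin":0}
    - {"offset":[0.0112,0.0054,0],"spin":0}
    - {"offset":[0.0096,0.008,0],"spin":0}
    - {"offset":[0.0073,0.0101,0],"spin":0}
    - {"offset":[0,0,0],"spin":0}

```text
time_s: 18.52
ee_pos: [609.5, 191.6, 257.0]
ee_rot: [-179.8, -0.4, -169.4]
force: [-5.7, -4.9, 3.3]
gripper_width: 11.6
gripper_force: 10.0
```

>>> arm_command:
  motion:
    - {"offset":[0.0045,0.0116,0],"spin":0}
    - {"offset":[0.0016,0.0124,0],"spin":0}
    - {"offset":[0,0.001,0],"spin":0}
    - {"offset":[0,0,0],"spin":0}
    - {"offset":[0,0,0],"spin":0}

```text
time_s: 19.15
ee_pos: [600.4, 215.4, 256.9]
ee_rot: [-179.9, -0.3, -169.4]
force: [-4.5, -3.2, 3.3]
gripper_width: 10.8
gripper_force: 10.0
```

```bash
python3 - <<'E'
from cad import *
a=np.radians(10.6); Rs=np.array([[np.cos(a),-np.sin(a)],[np.sin(a),np.cos(a)]]); O=np.array([662.6,165.5])
s=env.state(); print(s['ee_pos'],(s['ee_pos'][:2]-O)@Rs,s['force'],s['gripper_width'])
E
```

```text
[600.4 215.4 256.9] [-52.   60.5] [-4.5 -3.2  3.3] 10.84565094441389
```

>>> arm_command:
  motion:
    - {"offset":[0,0,0],"spin":0}
    - {"offset":[0,0,0],"spin":0}
    - {"offset":[0,0,0],"spin":0}
    - {"offset":[0,0,-0.04],"spin":0}
    - {"offset":[0,0,-0.05],"spin":0}
  jaw: 0.05

```text
time_s: 19.77
ee_pos: [602.0, 216.4, 346.7]
ee_rot: [-180.0, -0.2, -169.4]
force: [1.6, 0.3, 0.1]
gripper_width: 49.5
gripper_force: 0.0
```

>>> arm_command:
  motion:
    - {"offset":[0.03,0,-0.03],"spin":0}
    - {"offset":[0.02,0,-0.02],"spin":0}
    - {"offset":[0,0,0],"spin":0}
    - {"offset":[0,0,0],"spin":0}

```text
time_s: 20.27
ee_pos: [553.3, 207.1, 395.4]
ee_rot: [-180.0, -0.1, -169.4]
force: [-0.6, 0.3, -0.4]
gripper_width: 50.4
gripper_force: 0.0
```

```bash
python3 - <<'E'
from cad import *
a=np.radians(10.6); Rs=np.array([[np.cos(a),-np.sin(a)],[np.sin(a),np.cos(a)]]); O=np.array([662.6,165.5])
c,p,P=caddy(); L=P.copy(); L[:,:2]=(P[:,:2]-O)@Rs
Q=sel(L,(-50,-170,214),(-20,170,226)); print('board',len(Q),Q.mean(0),[np.median(Q[k,2]) for k in (Q[:,1]>80,Q[:,1]<-80)])
Q=sel(L,(-80,10,255),(40,100,275)); q=Q.mean(0); print('pin',len(Q),q,rect(Q),'theta',np.arctan2(60-q[1],-q[0]))
cv2.imwrite('pics/w7.png',p); print(env.state()['force'])
E
```

```text
20.275 [553.3 207.1 395.4] [-180.    -0.1 -169.4]
board 4024 [-35.7 -20.6 221.5] [np.float64(222.03497457113957), np.float64(222.226596932353)]
pin 226 [-51.9  60.  264.3] ((-50.7601318359375, 59.770931243896484), (10.068222045898438, 11.364197731018066), 32.4324836730957) theta -0.0007517835042577636
[-0.1  0.2 -0.5]
```

View pics/w7.png

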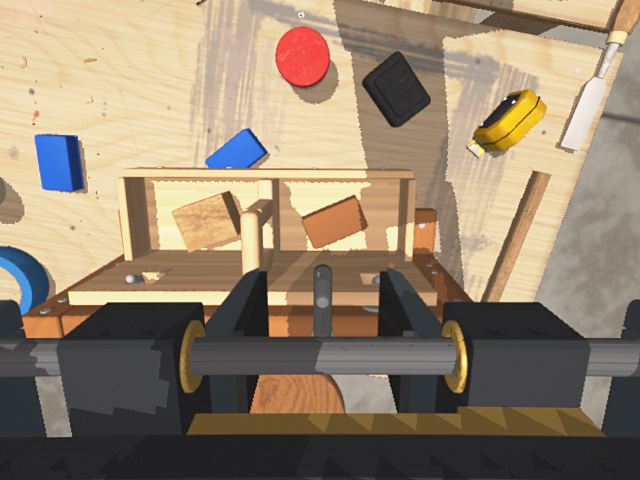

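The keeper lies across the board at (322,290), the hooks are in the slots at (132,279) and (378,280), and both blocks are in the tray. The robot is clear of everything, so I hand in.

```bash
python3 -c "
from h import *
print(env.job_done())"
```

```text
the job is handed in; nothing more can be done
None
```

The caddy hangs on both hooks with its board level, the keeper is turned fully across (measured at about 0 rad), both blocks are in the tray, and I handed the job in at about 20 s; the hand-in gave no verdict.

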